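# Slide the olive-stone paddle under the bench magnifier

### The arm

A 6-joint arm with a two-finger parallel gripper is mounted at the origin on the work surface. World frame = base frame: x ahead of the robot, y to its left, z up, the work surface at z = 0. Lengths are in mm, angles in rad, forces in N, time in s.
With the tool pointing down it reaches from about 250 to 725 mm from the base axis. Payload 4 kg.
Tool frame: the origin (TCP) lies at the very end of the fingers, on their centre line; the grasp point (between the pads) lies 19 mm behind it; z points along the fingers, y is the direction in which the jaws open and shut (so a half turn about z gives the same grasp; the last joint's range is limited). The gripper opens to 85 mm and grips with 20 to 120 N. Pads are 22 mm wide; open, the fingers measure 114 mm over their backs; the gripper's body (76 mm by 85 mm) begins 54 mm behind the grasp point. The pads swing forward as they close: fully open they stand 13 mm farther back than shut.
Start: joints at [1.188, 0.241, 0.005, 1.335, 0, 1.571], TCP at [186.758, 463.811, 231.306] pointing down, gripper open.
Joint ranges: [-2.72, 2.72], [-1.05, 1.87], [-1.09, 1.28], [-1.99, 2.15], [-1.42, 1.44], [-3.14, 3.14]. Speed limits (rad/s): [2.79, 2.79, 3.14, 3.14, 3.14, 3.14].

### API

Orientations are given as a unit quaternion [w, x, y, z].
In Python, from plant import env, grab_frame, camera_info, recognise, place_of gives the robot as it stands. The module is installed in compiled form; this text tells all that it offers.
- The arm moves only by the tool servo_tool, never from a script. Its argument "increments" is a list of rows, each a list of 3 entries, a list of its own where there are three numbers: the finger opening in cm, from 0 to 8.54, then the shift along the tool's x, y, z in cm, then the turn, a rotation vector about the tool's x, y, z in degrees. A call has 1 to 8 rows; each row is the pose to reach, as a shift and turn from the pose measured when the call began, along the tool's axes at that moment; what a row does not reach only later rows make up. A row lasts 1/8 s, in which the tool goes at most 62.5 mm and 10.7 degrees, less where a joint would pass 70% of its speed; a pose out of reach is approached as far as the arm can. A call with a gripper value outside its range is refused whole. The fingers move at their own pace and stop on an object; "newtons" is the grip in N (left out, the last holds). Time passes only in rows, so rows that repeat a pose let the fingers close. It gives the time, the measured TCP pose, the force and the opening at its end, in the units of the state.
- env.observe(): the state, without advancing time (a new reading comes with each control period).
- grab_frame(name): name is "scene" or "side" or "wrist"; returns (picture, depth): 420x560x3 uint8, red, green, blue; 420x560 float32, mm along the optical axis (not along the pixel's ray), 0 where there is no reading.
- camera_info(name): a dict with "K" (3x3 intrinsics, pixels), "xyz" and "attitude" of the camera in the world. Camera axes: x right, y down, z forward; pixel columns grow to the right and rows downward; lengths in mm; the calibration is good to about 2 mm. A picture is of the moment at which its call begins: read the wrist's pose just before it. camera_info takes no time and is no camera call; for the wrist camera it gives the pose at the moment of the call.
- env.close_job(): hands the job in, once; it reports no verdict.
Trained networks look in the newest picture that a camera, given by its name, has taken for a name from the list of things; names that differ only in an ending like _2 or _b are one class to them, and where a whole thing is asked for, a point or a joint stands for the part that bears it (a point fixed in the world has none). Each returns a list of dicts, best first, with "p" (0 to 1); they miss things now and then, are a little off and sometimes report something else, mostly with a low value. They report only what shows in the picture. A call takes as long as a camera call.
- recognise(thing, camera): "uv" ([column, row] in pixels, amid what is visible of it).
- place_of(thing, camera): "uv" ([column, row] in pixels: a listed point, or the origin of a listed thing).
The state is a dict: "time_s": time; "joints": joint angles; "qd": joint speeds; "tau": joint torques, N m; "eef_pos": TCP position; "eef_rot": TCP orientation; "wrist_force": force on the tool from outside, world axes, zero at the start; "ft_torque": the same for the moment, N m; "gripper_width": finger opening in mm.
Only numpy, scipy, OpenCV 4.12 (cv2) and the standard library are available. Lean on these libraries where they do the work, as an engineer would, in place of code of your own. Each camera call takes 0.05 s, during which the arm holds its last target.

### The job

Two wooden carving paddles lie side by side on the bench. Take the one that carries three small olive stones by its dark handle and push it, stones first, through the low magnifier bridge until the middle stone sits under the lens, flat on the bench and straight in the tunnel, with the handle left outside on the side of the bridge where the paddles lay; then let go. Leave the paddle with the single walnut where it lies.

Things in the scene. Friction and masses are not known exactly. Their poses are not given: they have to be found in the camera images.
- stone_paddle_grip (a point): Centre of the dark handle (60 long, 26 wide, 32 mm high, standing on the bench) of the paddle to move, 16 mm above the bench. One rigid loose piece, 150-310 g, 210 mm long: ahead of the handle a pale board 150 x 64 x 12 mm, its front edge 180 mm from this point, with three olive stones side by side on it. x: along the paddle, handle to stones (roughly world +y at the start); z up.
- middle_stone (a point): Centre of the middle of the three brown olive stones (34 long, 15 mm thick) fixed on that paddle's board; on its centre line, 135 mm ahead of the handle's centre, 17.5 mm above the bench; the stones' tops are 25 mm above the bench. Same axes as the handle point.
- lens_spot (a point): Spot on the bench below the lens, mid-tunnel. The bridge is grey and fixed, 120 mm wide; tunnel 92 mm wide, 34 mm high, open at both ends, 40 mm each way from here. Roof top at 46 mm, with a round lens in a dark ring, 66 mm across, top at 62 mm. x: along the tunnel in the pushing direction (roughly world +y), away from the paddles; y across; z up.
- walnut_paddle_grip (a point): Centre of the dark handle of the other paddle, which must stay where it is: same board, handle and axes, but it carries one whole walnut (35 mm across, top 46 mm above the bench, too tall for the tunnel). Either paddle may be the one nearer the robot.

How it is judged (in metres and radians):
At the end, for the whole second after the job is handed in: The middle olive stone is under the lens, within 15 mm along the tunnel and 18 mm across it; the paddle lies flat on the bench (within about 3 degrees), in line with the tunnel within 11 degrees, its handle outside on the entry side; the walnut paddle's handle is within 30 mm of where it started (x of middle_stone in the frame of lens_spot between -0.015 and 0.015 m and y of middle_stone in the frame of lens_spot between -0.018 and 0.018 m and z of middle_stone in the frame of lens_spot below 0.023 m and x of stone_paddle_grip in the frame of lens_spot below -0.1 m and angle between the x axis of stone_paddle_grip and the x axis of lens_spot, either way round below 0.2 rad and angle between stone_paddle_grip's own z axis and vertical below 0.06 rad and distance of walnut_paddle_grip from where it was at the start of the episode below 0.03 m); the robot touches nothing.
It fails at once if the walnut paddle is moved by more than 30 mm (distance of walnut_paddle_grip from where it was at the start of the episode above 0.03 m).
It also fails if it takes over 45 s, if anything falls off the work surface, if the arm or the gripper's body presses on something with over 40 N, if the wrist force passes 120 N, or if a joint passes its speed limit or range.

## Working session

There is one attempt and no reset: what is moved stays moved. The work goes in short steps, Python scripts to look and compute and a tool call to move; the robot and the scene stay as the last step left them, time stands still between calls to the robot, and variables do not carry over. Pictures are saved under pics/ and viewed, and the job is handed in when it is done.

Besides the shell and the picture viewer there is one more tool, called by a JSON object that holds its "op" and its "data". servo_tool: Moves the arm, as the interface text tells. Its arguments: {"type":"object","properties":{"increments":{"type":"array"},"newtons":{"type":"number"}},"required":["increments"]}

```bash
mkdir -p pics; cat > h.py <<'E'
import numpy as np, cv2
from plant import env, grab_frame, camera_info, recognise, place_of
def q2R(q):
    w,x,y,z=q
    from scipy.spatial.transform import Rotation as R
    return R.from_quat([x,y,z,w]).as_matrix()
def camR(ci):
    a=np.array(ci["attitude"],float)
    return a if a.shape==(3,3) else q2R(a)
def onplane(ci,uv,z):
    K=np.array(ci["K"]);d=camR(ci)@np.linalg.inv(K)@np.array([uv[0],uv[1],1.]);o=np.array(ci["xyz"],float)
    return o+d*(z-o[2])/d[2]
def bydepth(ci,uv,dep):
    K=np.array(ci["K"]);u,v=int(round(uv[0])),int(round(uv[1]))
    p=dep[max(v-1,0):v+2,max(u-1,0):u+2];p=p[p>0]
    if len(p)==0:return None
    return np.array(ci["xyz"],float)+camR(ci)@(np.linalg.inv(K)@np.array([uv[0],uv[1],1.])*np.median(p))
E
python3 - <<'E'
from h import *
s=env.observe();print(s)
np.set_printoptions(precision=1,suppress=True)
Z=dict(stone_paddle_grip=16,middle_stone=17.5,lens_spot=0,walnut_paddle_grip=16)
for c in["scene","side","wrist"]:
    ci=camera_info(c);im,d=grab_frame(c);cv2.imwrite(f"pics/{c}0.png",im[:,:,::-1])
    print(c,ci["xyz"],ci["attitude"])
    for t in Z:
        for r in place_of(t,c)[:3]:
            print(t,r,onplane(ci,r["uv"],Z[t]),bydepth(ci,r["uv"],d))
print(env.observe()["time_s"])
E
```

```text
{'time_s': 0.0, 'joints': array([ 1.18801687e+00,  2.41415930e-01,  3.71961632e-03,  1.33522918e+00,
       -1.08041039e-05,  1.57079138e+00]), 'qd': array([ 1.44265575e-05,  2.18799235e-03, -2.36891235e-04,  3.38110262e-04,
       -6.31236634e-04, -1.27797065e-04]), 'tau': array([-1.64841378e-03, -3.72314394e+01,  2.52409530e+01,  1.70097820e-02,
        4.20722972e-05,  8.57366615e-06]), 'eef_pos': array([186.5116627 , 463.21406317, 230.40975204]), 'eef_rot': array([-1.97207958e-04,  1.90220887e-01,  9.81740740e-01, -1.04617248e-03]), 'wrist_force': array([ 0.79112035,  0.93901709, -0.23261738]), 'ft_torque': array([0.00011308, 0.03753218, 0.02057966]), 'gripper_width': 85.11241097633784}
scene [1237.   172.1  552.8] [-0.3  0.5  0.7 -0.4]
stone_paddle_grip {'uv': [156.7, 228.9], 'p': 0.85} [ 626.4 -247.6   16. ] [ 630.  -245.1   19.2]
middle_stone {'uv': [228.8, 234.6], 'p': 0.78} [ 603.6 -110.9   17.5] [ 605.6 -110.    19.2]
walnut_paddle_grip {'uv': [174.7, 174.0], 'p': 0.91} [ 432.1 -309.9   16. ] [ 448.3 -300.2   26.8]
side [353.5 630.6 716.6] [ 0.1 -0.1  0.9 -0.4]
stone_paddle_grip {'uv': [276.0, 138.5], 'p': 0.76} [ 614.1 -257.7   16. ] [ 608.6 -238.9   30.8]
walnut_paddle_grip {'uv': [367.5, 135.4], 'p': 0.67} [ 429.2 -319.1   16. ] [ 427.5 -297.8   31.7]
wrist [121.8 490.1 374. ] [0.1 0.8 0.6 0.1]
0.75
```

View pics/scene0.png

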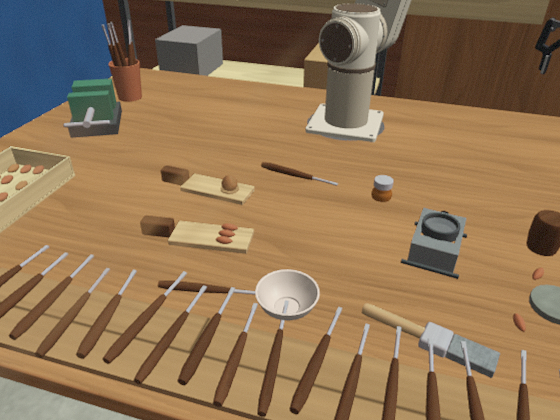

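View pics/side0.png

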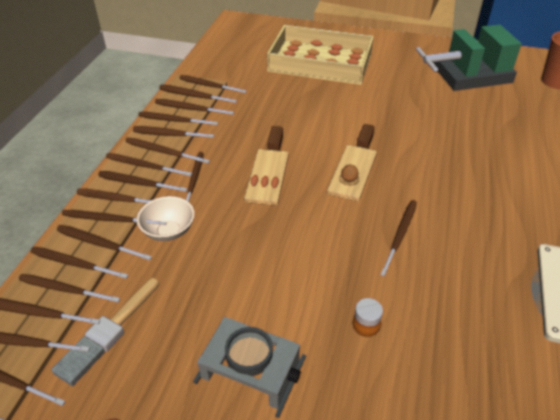

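View pics/wrist0.png

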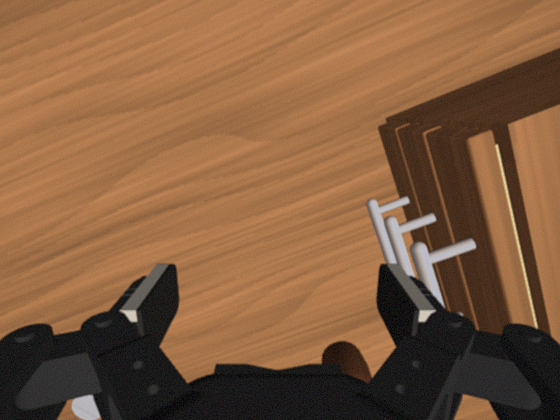

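The stone paddle is the one farther from the robot: handle at (157,227), stones at (228,234) in the scene view. The bridge is at (438,235), with a bowl at (287,293) and a jar at (383,188) near the route. Next I measure the geometry from depth.

```bash
cat >> h.py <<'E'
def cloud(ci,d):
    K=np.array(ci["K"]);v,u=np.mgrid[:d.shape[0],:d.shape[1]]
    r=np.stack([u,v,np.ones_like(u)],-1)@np.linalg.inv(K).T*d[...,None]
    return r@camR(ci).T+np.array(ci["xyz"],float)
E
python3 - <<'E'
from h import *
np.set_printoptions(precision=2,suppress=True)
for c in["scene","side"]:
    ci=camera_info(c);im,d=grab_frame(c);P=cloud(ci,d)
    print(c,recognise("lens_spot",c),recognise("stone_paddle_grip",c)[:1])
    np.savez(f"{c}.npz",P=P,im=im,d=d)
    ok=(d>0)&(P[...,0]>350)&(P[...,0]<720)&(P[...,1]>-380)&(P[...,1]<420)
    tab=ok&(abs(P[...,2])<5);print("table z",np.median(P[tab][:,2]))
    # blobs above 7mm
    for zmin in (7,):
        m=(ok&(P[...,2]>zmin)).astype(np.uint8)
        n,l,s,cc=cv2.connectedComponentsWithStats(m)
        for i in range(1,n):
            if s[i,4]<60: continue
            q=P[l==i];xy=q[:,:2].astype(np.float32)
            print(s[i],"uv",cc[i],"mn",np.percentile(q,2,0),"mx",np.percentile(q,98,0),cv2.minAreaRect(xy))
# top-down map
for c in["scene","side"]:
    z=np.load(f"{c}.npz");P=z["P"];im=z["im"]
    out=np.zeros((400,800,3),np.uint8)
    ix=(P[...,1]+400).astype(int);iy=(P[...,0]-350).astype(int)
    ok=(z["d"]>0)&(ix>=0)&(ix<799)&(iy>=0)&(iy<399)
    for a,b in((0,0),(1,0),(0,1),(1,1)): out[iy[ok]+b,ix[ok]+a]=im[ok][:,::-1]
    cv2.imwrite(f"pics/top_{c}.png",out)
E
```

```text
scene [{'uv': [438.5, 240.4], 'p': 0.66}, {'uv': [208.9, 185.6], 'p': 0.19}] [{'uv': [198.3, 235.1], 'p': 0.67}]
table z 0.44702690338556295
[ 160  165   94   38 1652] uv [207.35 183.57] mn [ 414.59 -331.3     7.84] mx [ 478.4  -131.07   40.77] ((442.79248046875, -233.22059631347656), (210.8238983154297, 67.80342102050781), 85.51382446289062)
[371 176  22  25 417] uv [381.83 187.7 ] mn [352.17 123.91   8.17] mx [381.97 162.28  46.62] ((366.771728515625, 143.08392333984375), (32.44635009765625, 42.65925216674805), 1.2201545238494873)
[ 404  207   62   67 2646] uv [436.71 239.27] mn [452.48 215.87   8.15] mx [572.57 298.44  62.85] ((503.5926208496094, 257.4195861816406), (91.05745697021484, 142.6765594482422), 79.87782287597656)
[ 140  215  114   37 2413] uv [198.61 232.47] mn [ 573.96 -272.53    8.23] mx [640.64 -75.32  32.83] ((608.093505859375, -176.45669555664062), (68.18936157226562, 209.51995849609375), 6.660162925720215)
[ 262  269   57   33 1271] uv [290.68 283.89] mn [687.49  -2.27   9.05] mx [719.09  77.41  40.97] ((701.7503662109375, 38.322940826416016), (36.40565490722656, 
[... 1250 characters left out ...]
2.97  41.76] ((700.3333129882812, 38.0504150390625), (96.38964080810547, 39.061973571777344), 89.98914337158203)
[103 278  56  73 832] uv [131.33 309.97] mn [695.51 158.63   7.78] mx [719.55 286.19  22.01] ((713.4200439453125, 222.18313598632812), (139.51858520507812, 23.0977783203125), 81.63475036621094)
[353 299  23  38 622] uv [363.84 316.36] mn [350.52 126.52   8.9 ] mx [376.33 164.17  47.8 ] ((364.0556335449219, 144.50640869140625), (27.95100975036621, 42.28154373168945), 0.20142997801303864)
[ 198  317  106  100 5389] uv [252.47 359.38] mn [439.7  221.22   8.92] mx [563.9  305.59  63.23] ((499.50799560546875, 261.5465087890625), (90.08660888671875, 136.2566375732422), 78.1978530883789)
```

```bash
python3 - <<'E'
import cv2
import numpy as np
a=cv2.imread("pics/top_scene.png")[:300];b=cv2.imread("pics/top_side.png")[:300];cv2.imwrite("pics/top1.png",np.vstack([a,b]))
E
```

```text
(no output)
```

View pics/top1.png

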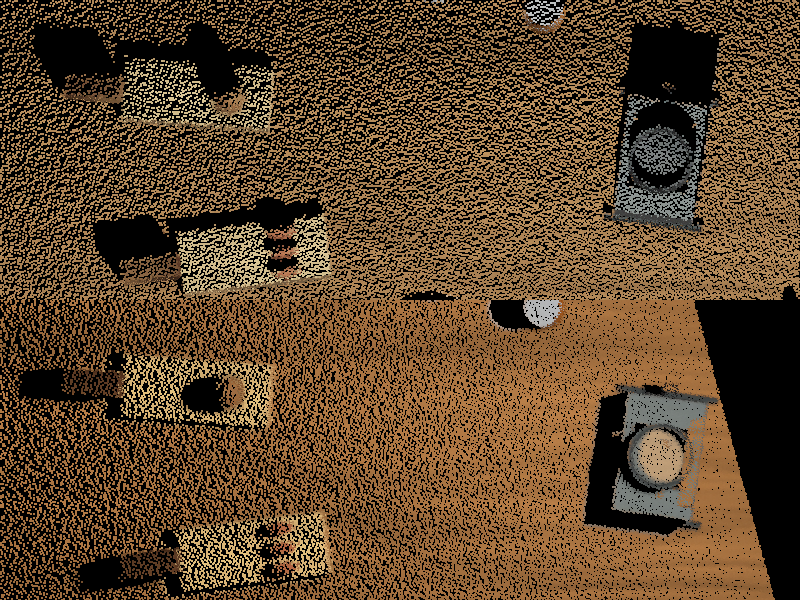

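```bash
python3 - <<'E'
from h import *
np.set_printoptions(precision=1,suppress=True)
for c in["scene","side"]:
    z=np.load(f"{c}.npz");P=z["P"];ci=camera_info(c)
    box=(P[...,0]>420)&(P[...,0]<600)&(P[...,1]>190)&(P[...,1]<330)
    for lo,hi in((43,50),(55,66)):
        m=box&(P[...,2]>lo)&(P[...,2]<hi);q=P[m]
        m2=cv2.morphologyEx(m.astype(np.uint8),cv2.MORPH_OPEN,np.ones((2,2)))>0
        r=cv2.minAreaRect(P[m2][:,:2].astype(np.float32));print(c,lo,m2.sum(),np.median(q[:,2]),r)
    # paddle parts
    box=(P[...,0]>540)&(P[...,0]<680)&(P[...,1]>-320)&(P[...,1]<-50)
    for nm,lo,hi in(("board",9.5,14.5),("handle",28,36),("stones",19,27)):
        m=box&(P[...,2]>lo)&(P[...,2]<hi)
        if nm!="handle": m&=(P[...,1]>-222)
        if nm=="handle": m&=(P[...,1]<-200)
        q=P[m];print(c,nm,m.sum(),q.mean(0),cv2.minAreaRect(q[:,:2].astype(np.float32)))
    m=(P[...,1]<-225)&(P[...,1]>-330)&(P[...,0]>400)&(P[...,0]<480)&(P[...,2]>28)&(P[...,2]<36)
    q=P[m];print(c,"walnut handle",q.mean(0),cv2.minAreaRect(q[:,:2].astype(np.float32)))
E
```

```text
scene 43 956 46.583356837988504 ((809.24560546875, 221.2466583251953), (82.2905502319336, 860.8057861328125), 82.05705261230469)
scene 55 380 60.65502191475082 ((850.201904296875, 204.5570831298828), (64.51716613769531, 773.553955078125), 80.44007873535156)
scene board 1463 [ 608.6 -150.1   12.1] ((604.3507690429688, -147.43087768554688), (68.1277084350586, 150.81222534179688), 7.2015557289123535)
scene handle 278 [ 619.9 -248.9   31.6] ((617.8207397460938, -250.57037353515625), (26.90738868713379, 59.265743255615234), 6.492877006530762)
scene stones 226 [ 604.5 -122.5   22.4] ((604.53076171875, -161.7160186767578), (52.372215270996094, 122.03728485107422), 3.1366043090820312)
scene walnut handle [ 439.1 -303.3   31.3] ((436.1331787109375, -303.4183654785156), (51.72046661376953, 28.582551956176758), 83.14781188964844)
side 43 2640 46.48062737876751 ((468.20751953125, 425.13873291015625), (138.54098510742188, 449.84698486328125), 12.052159309387207)
side 55 658 61.311668202436294 ((449.9656982421875, 431.36669921875), (64.03921508789062, 438.1351013183594), 17.515464782714844)
side board 1337 [ 599.8 -145.2   12.2] ((600.4592895507812, -146.59103393554688), (64.20782470703125, 153.1678466796875), 6.998557090759277)
side handle 223 [ 612.7 -248.1   31.7] ((613.5337524414062, -249.7415771484375), (25.90448570251465, 65.38565063476562), 5.063859462738037)
side stones 202 [ 598.  -121.4   22.5] ((602.1888427734375, -161.84017944335938), (53.152252197265625, 122.64698791503906), 6.183340072631836)
side walnut handle [ 431.9 -301.9   32.1] ((432.5030822753906, -302.85870361328125), (53.20269775390625, 25.806135177612305), 85.94386291503906)
```

```bash
python3 - <<'E'
from h import *
for c in["scene","side"]:
    z=np.load(f"{c}.npz");P=z["P"]
    box=(P[...,0]>420)&(P[...,0]<600)&(P[...,1]>190)&(P[...,1]<330)
    for lo,hi in((43,50),(57,66)):
        m=box&(P[...,2]>lo)&(P[...,2]<hi)
        n,l,s,cc=cv2.connectedComponentsWithStats(m.astype(np.uint8));i=1+np.argmax(s[1:,4])
        # keep 8-neighbourhood full-ish
        k=cv2.filter2D(m.astype(np.float32),-1,np.ones((3,3)))
        mm=m&(k>=4)
        q=P[mm][:,:2].astype(np.float32)
        print(c,lo,mm.sum(),cv2.minAreaRect(q), cv2.minEnclosingCircle(q), q.mean(0))
E
```

```text
scene 43 972 ((509.17919921875, 259.614990234375), (79.96539306640625, 123.0156021118164), 82.46414947509766) ((509.36688232421875, 259.00439453125), 70.8045425415039) [531.00885 257.85138]
scene 57 323 ((510.4956359863281, 259.5722351074219), (63.54703903198242, 66.07855224609375), 62.70338439941406) ((509.1614685058594, 258.1924743652344), 34.196266174316406) [510.7591 259.6092]
side 43 2660 ((505.16900634765625, 259.3765869140625), (82.85709381103516, 120.69482421875), 81.5662841796875) ((505.049560546875, 259.23443603515625), 71.10791015625) [501.27036 265.96725]
side 57 592 ((505.50750732421875, 260.2627258300781), (64.20960235595703, 65.79672241210938), 17.026674270629883) ((505.75799560546875, 260.3677062988281), 33.53191375732422) [504.73233 261.19006]
```

```bash
cat >> h.py <<'E'
from scipy.spatial.transform import Rotation as Rn
def plan(xyz,yaw):
    """pointing down, tool y axis at yaw deg; returns cm in tool axes, rotvec deg"""
    s=env.observe();w,x,y,z=s["eef_rot"];R0=Rn.from_quat([x,y,z,w])
    a=np.radians(yaw);ey=np.array([np.cos(a),np.sin(a),0]);ez=np.array([0,0,-1.]);ex=np.cross(ey,ez)
    Rt=Rn.from_matrix(np.stack([ex,ey,ez],1))
    sh=R0.inv().apply(np.array(xyz)-s["eef_pos"])/10
    print("t",s["time_s"],"pos",s["eef_pos"].round(1),"shift",sh.round(2),"turn",np.degrees((R0.inv()*Rt).as_rotvec()).round(2),"F",s["wrist_force"].round(1),"w",round(float(s["gripper_width"]),1))
E
python3 -c "
from h import *
plan([615.7,-250,130],7.2)"
```

```text
t 1.05 pos [186.7 463.8 231.3] shift [-66.45 -50.19  10.13] turn [-0.   -0.   60.87] F [ 0.1 -0.1  0.2] w 85.4
```

{"op": "servo_tool", "data": {"increments": [[8.5,[-5,-3.8,0],[0,0,8]],[8.5,[-10,-7.6,0],[0,0,16]],[8.5,[-15,-11.4,1],[0,0,24]],[8.5,[-20,-15.2,2],[0,0,32]],[8.5,[-25,-19,3],[0,0,40]],[8.5,[-30,-22.8,4],[0,0,48]],[8.5,[-35,-26.5,5],[0,0,56]],[8.5,[-40,-30.2,6],[0,0,60.9]]], "newtons": 40}}

```text
time_s: 2.05
eef_pos: [443.0, 37.4, 172.3]
eef_rot: [0.0, 0.663, 0.749, 0.001]
wrist_force: [0.7, 0.7, 1.0]
gripper_width: 84.8
```

```bash
python3 -c "
from h import *
plan([615.7,-250,130],7.2)"
```

```text
t 2.05 pos [443.   37.4 172.3] shift [-30.63  13.64   4.24] turn [ 0.08 -0.02 -0.22] F [0.7 0.7 1. ] w 84.8
```

{"op": "servo_tool", "data": {"increments": [[8.5,[-5,2.3,0.7],[0,0,0]],[8.5,[-10,4.6,1.4],[0,0,0]],[8.5,[-15,6.8,2.1],[0,0,0]],[8.5,[-20,9,2.8],[0,0,0]],[8.5,[-25,11.2,3.5],[0,0,0]],[8.5,[-29,13,4.1],[0,0,-0.2]],[8.5,[-30.6,13.6,4.2],[0,0,-0.2]],[8.5,[-30.6,13.6,4.2],[0,0,-0.2]]]}}

```text
time_s: 3.05
eef_pos: [615.2, -251.0, 129.4]
eef_rot: [-0.0, 0.662, 0.749, 0.0]
wrist_force: [0.2, 0.1, 0.3]
gripper_width: 85.1
```

```bash
python3 - <<'E'
from h import *
np.set_printoptions(precision=1,suppress=True)
plan([615.7,-250,6],7.2)
ci=camera_info("wrist");im,d=grab_frame("wrist");cv2.imwrite("pics/wrist1.png",im[:,:,::-1])
print(ci["xyz"])
for t,z in(("stone_paddle_grip",16),("middle_stone",17.5)):
    for r in place_of(t,"wrist")[:2]: print(t,r,onplane(ci,r["uv"],z),bydepth(ci,r["uv"],d))
P=cloud(ci,d)
box=(d>0)&(P[...,0]>540)&(P[...,0]<690)&(P[...,1]>-330)&(P[...,1]<-40)
for nm,lo,hi in(("board",9.5,14.5),("handle",28,36)):
    m=box&(P[...,2]>lo)&(P[...,2]<hi)
    if nm=="board": m&=(P[...,1]>-222)
    else: m&=(P[...,1]<-205)
    k=cv2.filter2D(m.astype(np.float32),-1,np.ones((3,3)));m&=k>=5
    q=P[m]
    if len(q): print(nm,len(q),q.mean(0),cv2.minAreaRect(q[:,:2].astype(np.float32)))
E
```

```text
t 3.05 pos [ 615.2 -251.   129.4] shift [ 0.1  0.1 12.3] turn [ 0.  -0.  -0.1] F [0.2 0.1 0.3] w 85.1
[ 606.8 -181.3  272.2]
stone_paddle_grip {'uv': [275.8, 203.6], 'p': 0.94} [ 614.5 -250.4   16. ] [ 614. -246.   32.]
middle_stone {'uv': [279.7, 14.9], 'p': 0.75} [ 600.8 -118.4   17.5] [ 601.  -120.2   24.8]
board 12191 [ 606.3 -168.2   12.1] ((605.791259765625, -165.3167724609375), (64.052978515625, 116.21809387207031), 7.213667392730713)
handle 2563 [ 616.5 -250.1   31.7] ((616.6642456054688, -251.7560577392578), (25.841676712036133, 59.76154327392578), 7.051178932189941)
```

View pics/wrist1.png

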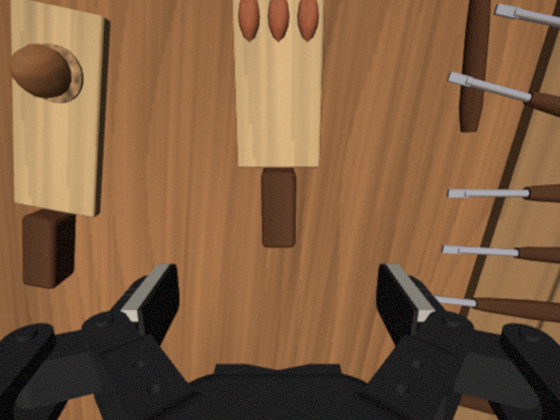

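The wrist view shows the handle centred at (278,208) between the open fingers, with the walnut paddle at (45,250) and the chisels well clear. All three cameras agree within about 3 mm, so I descend.

{"op": "servo_tool", "data": {"increments": [[8.5,[0,0.1,4],[0,0,0]],[8.5,[0,0.1,8],[0,0,0]],[8.5,[0,0.1,11],[0,0,0]],[8.5,[0,0.1,12.2],[0,0,0]],[8.5,[0,0.1,12.2],[0,0,0]],[8.5,[0,0.1,12.2],[0,0,0]]]}}

```text
time_s: 3.95
eef_pos: [617.2, -248.8, 10.5]
eef_rot: [0.002, 0.661, 0.75, 0.001]
wrist_force: [-0.3, -0.4, 1.0]
gripper_width: 84.8
```

{"op": "servo_tool", "data": {"increments": [[5,[0,0,0],[0,0,0]],[3,[0,0,0],[0,0,0]],[2,[0,0,0],[0,0,0]],[2,[0,0,0],[0,0,0]],[2,[0,0,0],[0,0,0]],[2,[0,0,0],[0,0,0]],[2,[0,0,0],[0,0,0]],[2,[0,0,0],[0,0,0]]], "newtons": 40}}

```text
time_s: 4.95
eef_pos: [617.5, -249.1, 11.0]
eef_rot: [0.002, 0.661, 0.75, 0.001]
wrist_force: [-0.7, -0.4, 5.2]
gripper_width: 25.0
```

```bash
python3 -c "
from h import *
plan([474,22,8],-8)"
```

```text
t 4.95 pos [ 617.5 -249.1   11. ] shift [ 28.7  -10.82   0.21] turn [ 0.26  0.04 15.24] F [-0.7 -0.4  5.2] w 25.0
```

{"op": "servo_tool", "data": {"increments": [[2,[0,0,-0.3],[0,0,0]],[2,[0,0,-0.3],[0,0,0]]], "newtons": 60}}

```text
time_s: 5.2
eef_pos: [616.9, -248.8, 13.1]
eef_rot: [0.001, 0.661, 0.75, 0.001]
wrist_force: [1.3, 1.0, -1.5]
gripper_width: 24.7
```

{"op": "servo_tool", "data": {"increments": [[2,[2,-0.8,0],[0,0,1]],[2,[6,-2.3,0],[0,0,3]],[2,[10,-3.8,0],[0,0,5]],[2,[14,-5.3,0],[0,0,7]],[2,[18,-6.8,0],[0,0,9]],[2,[22,-8.3,0],[0,0,11]],[2,[26,-9.8,0],[0,0,13]],[2,[28.2,-10.6,0],[0,0,15]]]}}

```text
time_s: 6.2
eef_pos: [473.9, 19.2, 11.9]
eef_rot: [0.0, 0.753, 0.658, 0.0]
wrist_force: [-0.0, 0.0, -2.0]
gripper_width: 24.8
```

{"op": "servo_tool", "data": {"increments": [[2,[0,0,0],[0,0,0]]]}}

```text
time_s: 6.32
eef_pos: [472.4, 20.4, 11.5]
eef_rot: [-0.001, 0.752, 0.659, -0.001]
wrist_force: [0.2, 0.4, -2.5]
gripper_width: 24.9
```

```bash
cat > look.py <<'E'
from h import *
import sys
np.set_printoptions(precision=1,suppress=True)
plan([474,22,8],-8)
tag=sys.argv[1]
for c in["scene","side","wrist"]:
    ci=camera_info(c);im,d=grab_frame(c);cv2.imwrite(f"pics/{c}{tag}.png",im[:,:,::-1])
    for t,z in(("stone_paddle_grip",16),("middle_stone",17.5),("walnut_paddle_grip",16)):
        for r in place_of(t,c)[:1]: print(c,t,r["uv"],r["p"],onplane(ci,r["uv"],z))
    P=cloud(ci,d);s=env.observe()["eef_pos"]
    rel=P[...,:2]-s[:2];ax=np.array([np.cos(np.radians(82)),np.sin(np.radians(82))]);al=rel@ax;la=rel@[ax[1],-ax[0]]
    m=(d>0)&(al>32)&(al<185)&(abs(la)<50)&(P[...,2]>8)&(P[...,2]<17)
    k=cv2.filter2D(m.astype(np.float32),-1,np.ones((3,3)));m&=k>=5
    q=P[m]
    if len(q)>30:
        f=np.linalg.lstsq(np.c_[q[:,:2]-q[:,:2].mean(0),np.ones(len(q))],q[:,2],rcond=None)[0]
        print(c,"board",len(q),q.mean(0),cv2.minAreaRect(q[:,:2].astype(np.float32)),"slope deg",np.degrees(f[:2]))
E
python3 look.py 2
```

```text
t 6.325 pos [472.4  20.4  11.5] shift [0.2 0.1 0.3] turn [-0.1  0.   0.5] F [ 0.2  0.4 -2.5] w 24.9
scene stone_paddle_grip [310.9, 212.8] 0.62 [486.8  17.8  16. ]
scene middle_stone [383.8, 225.1] 0.67 [486.3 162.1  17.5]
scene walnut_paddle_grip [176.7, 173.2] 0.82 [ 427.6 -307.2   16. ]
scene board 1356 [491.3 120.2  12.5] ((487.16058349609375, 123.39896392822266), (148.00848388671875, 68.09856414794922), 83.14469909667969) slope deg [-0.9  0.1]
side stone_paddle_grip [312.1, 242.8] 0.95 [473.3  10.5  16. ]
side middle_stone [281.2, 302.2] 0.94 [491.3 145.4  17.5]
side walnut_paddle_grip [368.2, 135.0] 0.88 [ 428.  -320.9   16. ]
side board 2682 [485.  125.6  13. ] ((486.0498352050781, 123.14942932128906), (146.38731384277344, 64.94950866699219), 82.50956726074219) slope deg [ 0.1 -0.3]
wrist stone_paddle_grip [276.5, 280.7] 0.68 [473.9  14.7  16. ]
wrist board 31733 [484.4  92.5  12.8] ((483.9224548339844, 89.45848083496094), (78.83375549316406, 64.38693237304688), 82.47777557373047) slope deg [-0.2 -0.1]
```

View pics/side2.png

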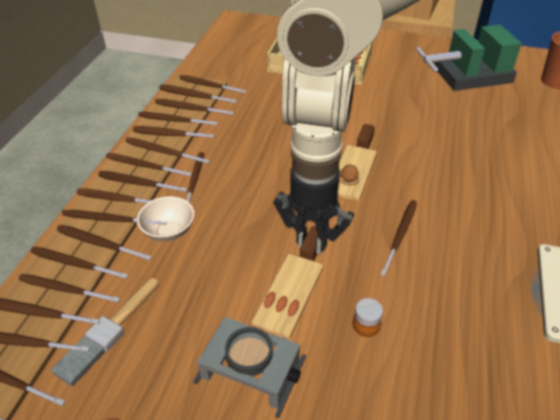

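View pics/wrist2.png

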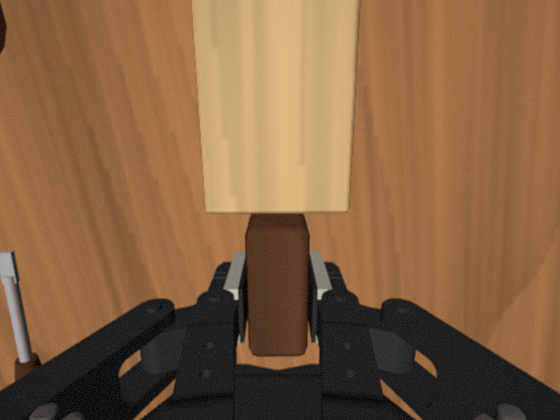

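The side view shows the paddle lined up ahead of the bridge, and its board is level. The wrist view shows the handle (278,285) squarely between the pads.

```bash
python3 -c "
from h import *
plan([489.3,128.9,12],-8)"
```

```text
t 6.925 pos [474.   18.9  11.9] shift [ 1.11e+01  3.00e-02 -1.00e-02] turn [ 0.02 -0.    0.25] F [-0.2 -0.4 -2.1] w 25.2
```

{"op": "servo_tool", "data": {"increments": [[2,[1,0,0],[0,0,0]],[2,[3,0.1,0],[0,0,0]],[2,[5,0.1,0],[0,0,0]],[2,[7,0.1,0],[0,0,0.3]],[2,[9,0.1,0],[0,0,0.3]],[2,[10.6,0.1,0],[0,0,0.3]],[2,[11,0.1,0],[0,0,0.3]],[2,[11,0.1,0],[0,0,0.3]]]}}

```text
time_s: 7.92
eef_pos: [489.7, 127.8, 11.8]
eef_rot: [0.0, 0.755, 0.656, -0.0]
wrist_force: [0.2, -0.8, -2.6]
gripper_width: 24.8
```

```bash
python3 look.py 3
```

```text
t 7.925 pos [489.7 127.8  11.8] shift [-10.7  -0.1   0.4] turn [ 0.  0. -0.] F [ 0.2 -0.8 -2.6] w 24.8
scene stone_paddle_grip [365.3, 224.6] 0.92 [493.4 127.6  16. ]
scene walnut_paddle_grip [176.6, 176.2] 0.77 [ 439.5 -301.4   16. ]
scene board 716 [504.  191.9  12.9] ((505.2138671875, 231.16934204101562), (146.4711151123047, 68.22958374023438), 82.82091522216797) slope deg [-1.  0.]
side stone_paddle_grip [287.1, 292.4] 0.84 [487.6 123.7  16. ]
side walnut_paddle_grip [365.3, 134.9] 0.66 [ 434.  -319.6   16. ]
side board 1505 [500.4 222.   13. ] ((510.12799072265625, 230.46307373046875), (145.3647003173828, 83.17204284667969), 81.16063690185547) slope deg [-0.1 -0.2]
wrist stone_paddle_grip [276.3, 280.5] 0.72 [489.3 123.7  16. ]
wrist board 25319 [499.3 193.8  12.9] ((498.9034729003906, 191.555419921875), (65.18540954589844, 99.68446350097656), 82.22549438476562) slope deg [-0.2 -0.1]
```

View pics/side3.png

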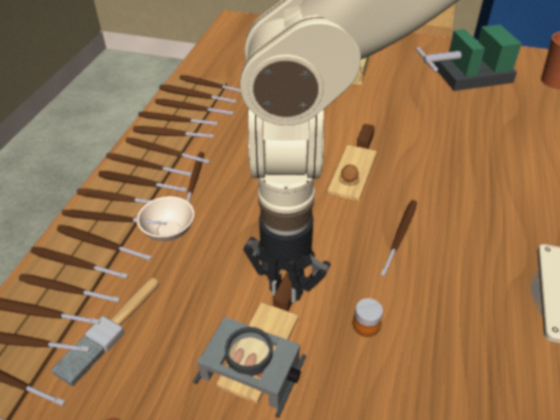

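View pics/wrist3.png

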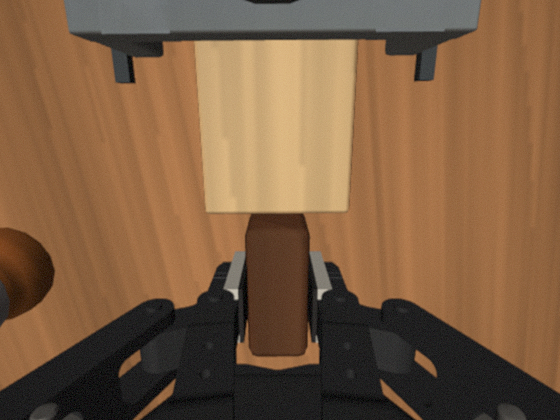

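```bash
cat > rel.py <<'E'
from h import *
import sys
np.set_printoptions(precision=1,suppress=True)
L={"side":(505.3,260.0),"scene":(509.4,259.5)}
ax=np.array([np.cos(np.radians(82)),np.sin(np.radians(82))])
for c in L:
    ci=camera_info(c);im,d=grab_frame(c);P=cloud(ci,d)
    rel=P[...,:2]-np.array(L[c]);al=rel@ax;la=rel@[ax[1],-ax[0]]
    yel=(im[...,0].astype(int)>150)&(im[...,1].astype(int)>110)
    m=(d>0)&(al>-112)&(al<70)&(abs(la)<42)&(P[...,2]>9)&(P[...,2]<18)
    k=cv2.filter2D(m.astype(np.float32),-1,np.ones((3,3)));m&=k>=4
    for nm,s in(("rear",m&(al<-45)),("front",m&(al>35))):
        if s.sum()>8: print(c,nm,s.sum(),"al",np.percentile(al[s],[0,2,50,98,100]),"la",np.percentile(la[s],[1,50,99]),"z",np.median(P[...,2][s]))
    for off in ((0,0),):
        K=np.array(ci["K"]);w=np.array([*L[c],17.5]);p=K@(camR(ci).T@(w-np.array(ci["xyz"])));uv=p[:2]/p[2];print(c,"expected uv of stone at lens",uv)
    u,v=[int(t) for t in uv]
    cr=im[v-50:v+50,u-65:u+65,::-1];cv2.imwrite(f"pics/zoom_{c}{sys.argv[1]}.png",cv2.resize(cr,None,fx=6,fy=6,interpolation=cv2.INTER_CUBIC))
E
python3 rel.py 3
```

```text
side rear 1097 al [-111.1 -107.1  -83.   -61.1  -58.9] la [-30.7  -0.1  32.2] z 13.456019200511378
side front 324 al [35.  35.4 40.2 44.2 44.7] la [-30.9   0.2  31.4] z 12.70899109590897
side expected uv of stone at lens [250.1 364.3]
scene rear 704 al [-110.4 -105.2  -74.8  -46.4  -45.1] la [-30.5   4.4  33.4] z 13.182186942859744
scene front 30 al [41.7 41.8 43.2 44.6 44.7] la [-22.9   9.1  31.8] z 12.444053507072965
scene expected uv of stone at lens [435.7 241.8]
```

View pics/zoom_side3.png

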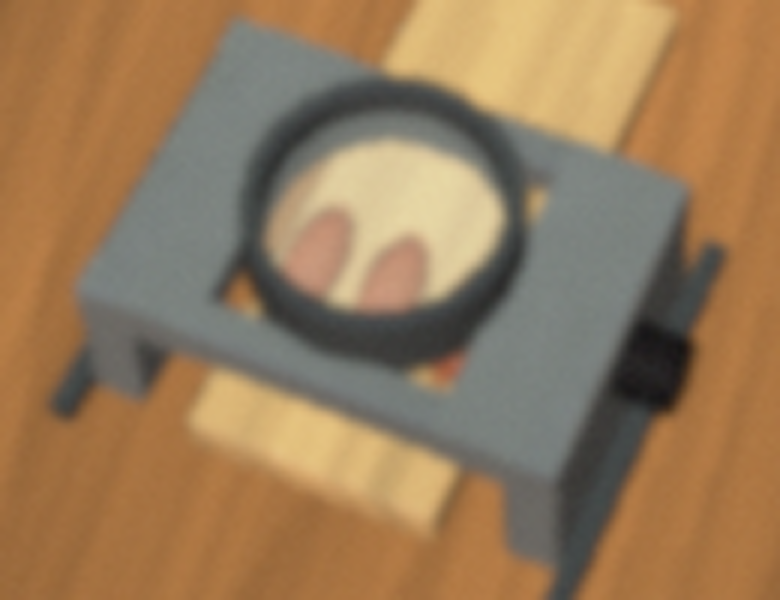

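The front board edge is at +44.7 mm from the lens (ideal is +45) and lateral error is about 0. Next: lower about 1 mm and release.

{"op": "servo_tool", "data": {"increments": [[2,[0,0,0.1],[0,0,0]],[2,[0,0,0.1],[0,0,0]],[3.5,[0,0,0.1],[0,0,0]],[5,[0,0,0.1],[0,0,0]],[6.5,[0,0,0],[0,0,0]],[6.5,[0,0,0],[0,0,0]],[6.5,[0,0,0],[0,0,0]],[6.5,[0,0,0],[0,0,0]]]}}

```text
time_s: 9.62
eef_pos: [489.8, 127.8, 11.9]
eef_rot: [0.0, 0.755, 0.656, 0.0]
wrist_force: [-0.3, 0.5, -0.8]
gripper_width: 64.8
```

{"op": "servo_tool", "data": {"increments": [[6.5,[0,0,-2],[0,0,0]],[6.5,[0,0,-5],[0,0,0]],[6.5,[0,0,-9],[0,0,0]],[6.5,[-2,0,-13],[0,0,0]],[6.5,[-6,0,-16],[0,0,0]],[6.5,[-10,0,-16],[0,0,0]],[6.5,[-10,0,-16],[0,0,0]],[6.5,[-10,0,-16],[0,0,0]]]}}

```text
time_s: 10.62
eef_pos: [475.7, 29.0, 171.7]
eef_rot: [-0.0, 0.755, 0.656, 0.0]
wrist_force: [-0.1, -0.2, 0.0]
gripper_width: 64.8
```

```bash
python3 rel.py 4; python3 look.py 4
```

```text
side rear 1084 al [-111.8 -106.6  -83.4  -61.4  -59.4] la [-30.4  -0.4  32. ] z 12.544200899988027
side front 323 al [35.  35.2 40.  44.4 45. ] la [-30.7   0.8  31.6] z 12.379021729984402
side expected uv of stone at lens [250.1 364.3]
scene rear 700 al [-110.7 -105.6  -75.2  -46.3  -45. ] la [-30.8   4.6  33.3] z 12.45231206045247
scene front 32 al [41.8 41.9 43.3 44.7 44.7] la [-23.4   4.9  31.9] z 11.926498744614719
scene expected uv of stone at lens [435.7 241.8]
t 10.725 pos [475.7  29.5 171.6] shift [-0.8 -0.1 16.4] turn [-0. -0.  0.] F [0.4 0.4 0.2] w 64.9
scene stone_paddle_grip [364.5, 225.0] 0.8 [495.2 126.3  16. ]
scene walnut_paddle_grip [174.6, 175.7] 0.66 [ 438.9 -306.6   16. ]
scene board 771 [502.6 175.4  12.3] ((493.8421630859375, 155.32449340820312), (118.71697235107422, 67.09060668945312), 78.79300689697266) slope deg [-0.6 -0.2]
side stone_paddle_grip [287.2, 293.5] 0.58 [486.9 125.7  16. ]
side middle_stone [249.9, 364.8] 0.89 [505.4 260.8  17.5]
side walnut_paddle_grip [366.8, 137.1] 0.94 [ 429.7 -312.8   16. ]
side board 1093 [493.5 176.9  12.5] ((492.552001953125, 159.20062255859375), (84.1308822631836, 64.28931427001953), 82.04795837402344) slope deg [-0.  -0.1]
wrist stone_paddle_grip [279.5, 79.3] 0.73 [491.5 124.2  16. ]
wrist board 3068 [496.1 169.8  12. ] ((495.9341125488281, 168.8878631591797), (29.729127883911133, 64.03053283691406), 81.80599212646484) slope deg [0.1 0.4]
```

View pics/side4.png

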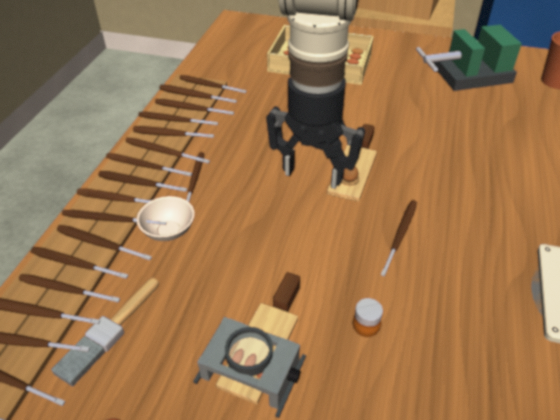

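View pics/wrist4.png

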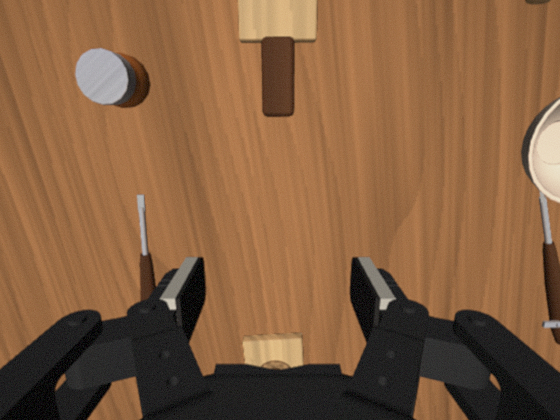

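The paddle lies flat and straight, the gripper is clear and the walnut paddle has not moved. I'm handing in.

```bash
python3 -c "
from h import *
print(env.close_job())"
```

```text
the job is handed in; nothing more can be done
None
```

I gripped the three-stone paddle by its handle, slid it along the bench into the tunnel and let go. I then backed the arm off to 170 mm height and handed the job in about 11 s into the 45 s limit.

**Stone position:** My last checks put the middle stone within about 1 mm of the lens spot along the tunnel. The front edge of the board measured +45 mm from the lens, where +45 is ideal. Across the tunnel it was within about 1–2 mm.

**Paddle attitude:** The board's top was at about 12 mm with negligible slope, so it lies flat. Its direction was within about 1° of the tunnel's. The handle is about 135 mm outside, on the entry side.

**Walnut paddle:** It was never touched, and its handle estimates before and after agree within network noise (up to about 10 mm).

**Disagreements:**
- The scene and side cameras differed by about 4 mm in world x, so I compared paddle and bridge within each camera.
- The network's grip points were up to about 10 mm off the depth fits.
- One scene-view board fit on the last look gave 79° instead of about 82°. Its box was about 119 mm long against the 150 mm board. The side and wrist fits gave 82°.

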